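Clear the gluing jig and hold the neck heel against its sprung fence

ROBOT

A 6-joint arm with a two-finger parallel gripper is mounted at the origin on the work surface. World frame = base frame: x ahead of the robot, y to its left, z up, the work surface at z = 0. Lengths are in m, angles in rad, forces in N, time in s.
With the tool pointing down it reaches from about 0.375 to 0.9 m from the base axis. Payload 3.1 kg.
Tool frame: the origin (TCP) lies at the very end of the fingers, on their centre line; the grasp point (between the pads) lies 19 mm behind it (robot.grip_depth is the distance from the TCP to the grasp point, in m); z points along the fingers, y is the direction in which the jaws open and shut (so a half turn about z gives the same grasp; the last joint's range is limited). The gripper opens to 87 mm and grips with 3 to 60 N. Pads are 19 mm wide; open, the fingers measure 117 mm over their backs; the gripper's body (75 mm by 190 mm) begins 51 mm behind the grasp point.
Start: joints at [-1.315, 0.527, 1.433, -0, 1.181, -0.178], TCP at [0.263, -0.567, 0.223] pointing down, gripper open.
Joint ranges: [-3.08, 3.08], [-0.75, 2.2], [0.22, 2.44], [-1.43, 4.57], [0, 2.65], [-2.85, 2.85]. Speed limits (rad/s): [2.79, 2.79, 3.14, 3.14, 3.14, 3.14].

INTERFACE

Orientations are given as a unit quaternion [x, y, z, w].
In Python, from rig import robot gives the robot as it stands.
- The arm moves only by the tool drive_tool, never from a script. Its argument "series" is a list of rows, each a list of 7 numbers: the shift along the tool's x, y, z in m, then the turn, a rotation vector about the tool's x, y, z in degrees, then the opening, from 0 (shut) to 1 (fully open). A call has 1 to 5 rows; each row shifts and turns the commanded pose from where the row before left it, along the tool's axes as they then stand; what a row does not reach is not made up. A row lasts 1/8 s, in which the tool goes at most 62.5 mm and 10.7 degrees, less where a joint would pass 70% of its speed; a pose out of reach is approached as far as the arm can. A call is refused whole if a number of a shift passes 0.0625 or a number of a turn 10.7, either way. A call with a gripper value outside its range is refused whole. The fingers move at their own pace and stop on an object; "squeeze" is the grip in N (left out, the last holds). Time passes only in rows, so rows that do not move let the fingers close. It gives the time, the measured TCP pose, the force and the opening at its end, in the units of the state.
- robot.get_obs(): the state, without advancing time (a new reading comes with each control period).
- robot.camera(name): name is "side" or "top"; returns (picture, depth): 420x560x3 uint8, blue, green, red; 420x560 float32, m along the optical axis (not along the pixel's ray), 0 where there is no reading.
- robot.camera_model(name): a dict with "fx", "fy", "cx", "cy" (pixels), "k1" (the pictures are not rectified: a ray, as slopes to the right and down, at radius r is drawn at 1 + k1 r^2 times it, then the intrinsics apply), "R" (3x3) and "t" (3): a world point X has camera coordinates R X + t. Camera axes: x right, y down, z forward; pixel columns grow to the right and rows downward; lengths in m; the calibration is good to about 2 mm. A picture is of the moment at which its call begins. camera_model takes no time and is no camera call.
- robot.hand_in(): hands the job in, once; it reports no verdict.
The state is a dict: "time": time; "q": joint angles; "joint_velocities": joint speeds; "joint_torque": joint torques, N m; "position": TCP position; "tool_rot": TCP orientation; "ft_force": force on the tool from outside, world axes, zero at the start; "moment": the same for the moment, N m; "grip_width": finger opening in m.
Only numpy, scipy, OpenCV 4.12 (cv2) and the standard library are available. Lean on these libraries where they do the work, as an engineer would, in place of code of your own. Each camera call takes 0.05 s, during which the arm holds its last target. There are 200 camera calls.

TASK

Clear the two small parts off the gluing jig first, the tuning peg into the tray that has pegs in it and the string bridge into the tray that has bridges in it. Then lay the neck heel block flat on the jig's bed, square and centred, and press its broad butt end (not the narrow tongue) against the sprung metal fence until the fence has given way by half of its 20 mm travel (about 10 N), never as far as its stop. Finish while still holding it there steadily in the gripper, so that I can fasten it, and leave the glue bottle, tub and screwdriver alone.

Things in the scene. Friction and masses are not known exactly. Their poses are not given: they have to be found in the camera images.
- jig: Fixed gluing jig on the bench: a dark wooden bed 130 mm (x) by 280 mm (y) by 12 mm thick, origin at the centre of its underside, bed surface at z = 12 mm. At its +y end stands a wooden back block (y 102 to 136 mm, 120 mm wide, top at z = 56 mm), and in front of it the sprung fence pad; the bed is free from y = -140 to +55 mm. The heel is pressed along the jig's +y. The jig's yaw varies.
- pad: The sprung fence: an upright aluminium plate 100 mm wide (x), 16 mm thick (y), 38 mm high (z) before two coil springs. Its origin is the middle of the lower edge of its pressing face, which looks to the jig's -y; unpressed it lies at (0, 55, 14) mm in the jig's frame. It slides only along the jig's +y, 20 mm to its hard stop; the springs push back with 2 N at the start of the travel plus 0.8 N per mm (10 N at 10 mm).
- heel: Loose neck heel block of pale wood, 120 mm long (its y) in all and 36 mm high, about 130 g (varies). Broad part 44 mm wide (x) from y = -30 to +60 mm, ending in the flat butt at +y; narrow tongue 20 mm wide from y = -60 to -30 mm. Pencil line along its top. Origin: centre of the underside of the 120 mm length. It starts lying upright on the bench to the robot's right of the jig.
- heel_butt (a point): Centre of the heel block's flat butt face (at x 0, y +60, z 18 mm in its frame).
- peg: Loose wooden tuning peg lying on the jig's bed, 76 mm long and 12 mm thick, about 16 g: round shaft 12 mm in diameter along its x from -38 to +14 mm, flat rounded head 24 mm long and 26 mm wide from +14 to +38 mm. Origin: underside, middle of its length.
- bridge: Loose wooden string bridge standing on its two feet on the jig's bed: 66 mm long (x), 12 mm thick (y), 20 mm high, about 18 g; the feet are at x = -24 and +24 mm, with an arch between them. Origin: centre of its underside.
- peg_tray: Fixed open grey plastic tray 130 by 130 mm outside, 45 mm high, walls 4 mm, floor about 4 mm; origin at the centre of its underside. Two sample pegs are fixed on its floor in the half on its +x side (x from about 5 mm to 59 mm), lying along y; the -x side is empty. The two trays are alike and swap places.
- bridge_tray: Fixed tray like the peg tray, with two sample bridges (20 mm high) fixed standing in the half on its +x side (x from about 12 mm to 52 mm), lying along y; the -x side is empty.
- glue_bottle: Bystander: white plastic glue bottle, 54 mm in diameter, 140 mm high, upright beyond the jig; origin at the centre of its underside.
- tub: Bystander: white lidded plastic tub, 102 mm in diameter, 78 mm high, upright beyond the jig; origin at the centre of its underside.
- screwdriver: Bystander: screwdriver 200 mm long lying on the bench between the robot and the jig; origin under its middle, handle towards its -x.

How it is judged:
On the way, in this order (a step that is already met when the one before it is completed fails the run):
1. the peg lies in the peg tray and the bridge in the bridge tray, both let go (x of peg in the frame of peg_tray between -0.06 and 0.06 m and y of peg in the frame of peg_tray between -0.06 and 0.06 m and z of peg in the frame of peg_tray between 0 and 0.045 m and linear speed of each of peg, bridge below 0.02 m/s and contact force between each of peg, bridge and the fingers below 0.1 N and x of bridge in the frame of bridge_tray between -0.06 and 0.06 m and y of bridge in the frame of bridge_tray between -0.06 and 0.06 m and z of bridge in the frame of bridge_tray between 0 and 0.045 m), for 0.2 s.
2. the heel block is pressed squarely, butt first, against the sprung fence with 6 to 14 N (contact force between heel and pad between 6 and 14 N and y of pad in the frame of jig between 0.06 and 0.07 m and horizontal distance between heel_butt and pad below 0.012 m and angle between the y axis of heel and the y axis of jig, either way round below 0.09 rad and angle between heel's own z axis and vertical below 0.07 rad and linear speed of heel below 0.01 m/s and contact force between heel and the fingers above 3 N and z of heel in the frame of jig between 0.009 and 0.0165 m), for 0.5 s.
At the end, for the whole second after the job is handed in: Gripper holds the heel flat on the bed (4 mm, 4 deg), square to the fence within 5 deg, butt centre within 12 mm of the fence centre, still, pressing with 6 to 14 N, fence 5 to 15 mm into its travel; peg inside the peg tray, bridge inside the bridge tray, let go and at rest (all of step 1 and all of step 2); the arm keeps its last pose, push and grip.
It fails at once if the sprung fence is driven to its stop (y of pad in the frame of jig above 0.074 m).
It fails at once if a bystander is moved more than 30 mm or tipped over (distance of any of glue_bottle, tub, screwdriver from where it was at the start of the episode above 0.03 m or angle between any of glue_bottle, tub's own z axis and vertical above 0.5 rad).
It also fails if it takes over 72 s, if anything falls off the work surface, if the arm or the gripper's body presses on something with over 40 N, if the wrist force passes 120 N, or if a joint passes its speed limit or range.

## Working session

There is one attempt and no reset: what is moved stays moved. The work goes in short steps, Python scripts to look and compute and a tool call to move; the robot and the scene stay as the last step left them, time stands still between calls to the robot, and variables do not carry over. Pictures are saved under pics/ and viewed, about 8 in all and at most 12, crops included, and the job is handed in when it is done.

Besides the shell and the picture viewer there is one more tool, called after "Request:" in YAML: its name, and indented under it one key for each argument. drive_tool: Moves the arm, as the interface text tells. Its arguments: {"type":"object","properties":{"series":{"type":"array"},"squeeze":{"type":"number"}},"required":["series"]}

```bash
ls; mkdir -p pics; cat > h.py <<'E'
import numpy as np, cv2
from rig import robot
def snap(n,f):
    im,d=robot.camera(n); cv2.imwrite(f'pics/{f}.png',im); np.save(f'pics/{f}.npy',d); return im,d
def cam(n):
    m=robot.camera_model(n); K=np.array([[m['fx'],0,m['cx']],[0,m['fy'],m['cy']],[0,0,1.]])
    return m,K,np.array(m['R']),np.array(m['t'])
def ray(n,uv):
    m,K,R,t=cam(n)
    s=cv2.undistortPoints(np.array(uv,float).reshape(-1,1,2),K,np.array([m['k1'],0,0,0.])).reshape(-1,2)
    return np.c_[s,np.ones(len(s))],R,t
def onz(n,uv,z):
    s,R,t=ray(n,uv); C=-R.T@t; D=s@R
    return C+D*((z-C[2])/D[:,2])[:,None]
def dep(n,uv,d):
    s,R,t=ray(n,uv); uv=np.array(uv).astype(int).reshape(-1,2)
    return (s*d[uv[:,1],uv[:,0]][:,None]-t)@R
def cloud(n,d):
    v,u=np.mgrid[:420,:560]; P=dep(n,np.c_[u.ravel(),v.ravel()],d).reshape(420,560,3); P[d==0]=np.nan; return P
E
python3 - <<'E'
from h import *
for n in('top','side'):
    im,d=snap(n,n+'0'); m,K,R,t=cam(n); print(n,m['fx'],m['k1'],-R.T@t,R[2])
o=robot.get_obs(); print(o['time'],o['tool_rot'],o['grip_width'],robot.grip_depth)
a=cv2.imread('pics/top0.png')
cv2.imwrite('pics/top0b.png',cv2.resize(a,(800,600)))
E
```

```text
pics
top 540.1019507259819 0.038766901113539726 [ 0.37564813 -0.02599308  1.12635138] [ 0.17405919  0.00295285 -0.98473076]
side 485.3049128070311 0.035879069257738656 [0.17376689 0.82800009 0.92429331] [ 0.32277373 -0.6520192  -0.68606711]
0.1 [ 9.76570564e-01  2.15195251e-01 -5.77259416e-05 -9.66928500e-04] 0.0868837051630622 0.0187
```

View pics/top0.png

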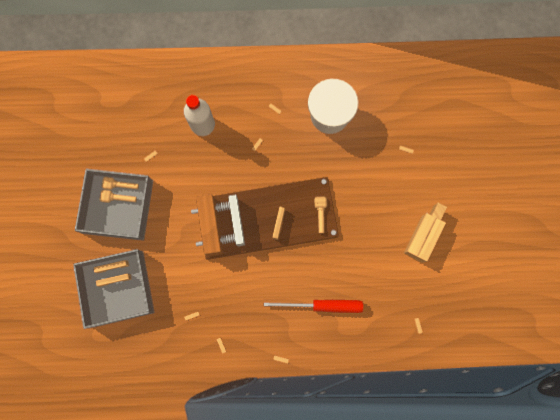

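View pics/side0.png

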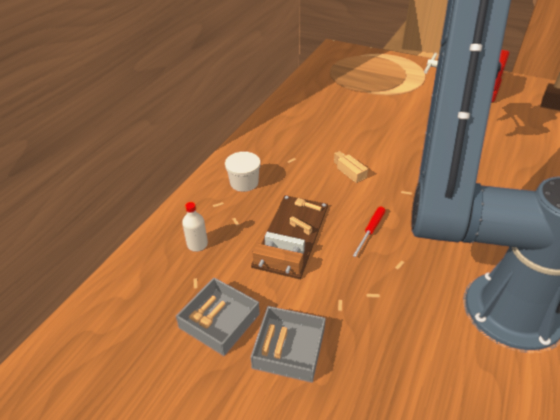

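The top view has world +x up and +y to the left. The jig is centred near (270,218), with its fence on the left at (237,220). The peg is at (320,215) with its head up, the bridge at (279,222), and the heel at (428,235) with its butt to the lower left. The peg tray is at (115,204) and the bridge tray at (114,289). Next I'll enlarge crops.

```bash
python3 - <<'E'
from h import *
a=cv2.imread('pics/top0.png')
j=cv2.resize(a[170:270,190:350],None,fx=5,fy=5,interpolation=cv2.INTER_CUBIC)[:, :800]
h=cv2.resize(a[190:280,395:465],None,fx=4,fy=4,interpolation=cv2.INTER_CUBIC)
cv2.imwrite('pics/j.png',cv2.resize(a[170:280,190:350],(800,550),interpolation=cv2.INTER_CUBIC))
d=np.load('pics/top0.npy');P=cloud('top',d);m,K,R,t=cam('top')
def box(name,u0,u1,v0,v1,zl,zh):
    Q=P[v0:v1,u0:u1]; mk=(Q[...,2]>zl)&(Q[...,2]<zh); q=Q[mk]
    (c,s,an)=cv2.minAreaRect((q[:,:2]*1000).astype(np.float32)); print(name,len(q),'c',np.round(c,1),'s',np.round(s,1),'ang',round(an,1),'z',np.round(np.percentile(q[:,2],[5,50,95]),4))
    return q
box('heel',395,465,190,280,.028,.045)
box('jig',190,345,170,265,.006,.08)
box('bed',245,345,170,265,.006,.018)
box('peg',308,334,188,240,.018,.04)
box('bridge',268,292,200,245,.024,.05)
box('pad',225,248,185,255,.042,.06)
box('back',195,222,185,262,.048,.065)
box('trayP',60,165,155,245,.038,.052)
box('trayB',60,165,246,335,.038,.052)
for n,(u,v) in dict(bench=(400,300),tub=(332,103),bottle=(193,102),screw=(338,306)).items(): print(n,P[v,u].round(3))
E
```

```text
heel 1162 c [ 517.2 -329.5] s [ 46.2 121.2] ang 60.5 z [0.0321 0.0359 0.0395]
jig 8320 c [549.8  -6.3] s [189.7 328.6] ang 2.8 z [0.0088 0.013  0.0561]
bed 4999 c [556.7 -59.2] s [210.7 194.5] ang 89.3 z [0.0086 0.012  0.0155]
peg 272 c [ 563.4 -110.5] s [25.1 85.2] ang 88.0 z [0.0193 0.0228 0.027 ]
bridge 190 c [541.4 -23.2] s [12.1 65.9] ang 75.8 z [0.0299 0.0335 0.0364]
pad 413 c [546.4  69.8] s [100.  32.] ang 7.4 z [0.0468 0.0516 0.0547]
back 1008 c [539.1 117.8] s [120.3  34.4] ang 8.5 z [0.052  0.0556 0.059 ]
trayP 637 c [588.7 315.3] s [132.9 130.3] ang 82.4 z [0.039  0.044  0.0478]
trayB 664 c [416.8 311. ] s [131.1 132.1] ang 11.7 z [0.0395 0.0442 0.0477]
bench [ 0.38  -0.269  0.   ]
tub [ 0.779 -0.139  0.075]
bottle [0.763 0.134 0.14 ]
screw [ 0.371 -0.138  0.031]
```

View pics/j.png

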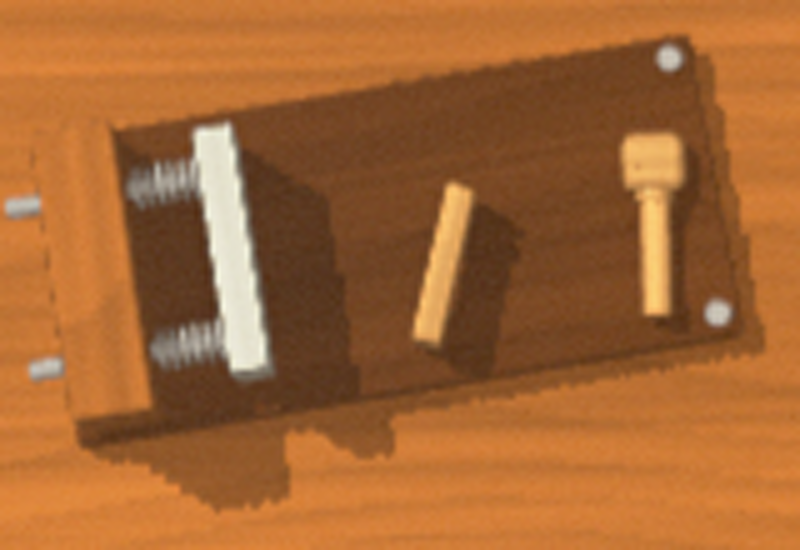

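The enlarged crop shows the pad at (232,250), the bridge from (460,185) to (428,342), the peg's head end at (652,133) and its tail at (656,316). The box sizes agree with the given dimensions, so I'll refine the peg, bridge and jig yaw and plan the first move.

```bash
cat >> h.py <<'E'
from scipy.spatial.transform import Rotation as Ro
def plan(tgts,start=None,vmax=.055,opens=1):
    """tgts: list of (x,y,z,yawdeg,n or None). prints rows in tool axes; pure down tool."""
    o=robot.get_obs(); p=np.array(o['position']); R=Ro.from_quat(o['tool_rot'])
    if start is not None: p=np.array(start[:3]); R=Ro.from_euler('z',start[3],degrees=True)*Ro.from_euler('x',180,degrees=True)
    for T in tgts:
        g=np.array(T[:3]); G=Ro.from_euler('z',T[3],degrees=True)*Ro.from_euler('x',180,degrees=True)
        rv=(R.inv()*G).as_rotvec(degrees=True)
        n=int(T[4]) if len(T)>4 else max(1,int(np.ceil(max(np.linalg.norm(g-p)/vmax,np.abs(rv).max()/10.5))))
        print('->',T,n,'rows; turn',rv.round(1))
        for k in range(n):
            w=p+(g-p)/(n-k); s=np.round(R.inv().apply(w-p),3)
            r=np.round((R.inv()*G).as_rotvec(degrees=True)/(n-k),1)
            p=p+R.apply(s); R=R*Ro.from_rotvec(r,degrees=True)
            print(str([float(v)+0. for v in [*s,*r]]+[opens]).replace('.0,',',').replace('-0,','0,'))
    return
def st():
    o=robot.get_obs(); R=Ro.from_quat(o['tool_rot']).as_matrix()
    print('t',round(o['time'],2),'p',np.round(o['position'],4),'yaw',round(np.degrees(np.arctan2(R[1,0],R[0,0])),2),'tz',R[:,2].round(3),'F',np.round(o['ft_force'],1),'w',round(o['grip_width'],4),'q6',np.round(o['q'][5],2))
E
python3 - <<'E'
from h import *
f=lambda u,v:(190+(u+.5)/5-.5,170+(v+.5)/5-.5)
pg=onz('top',[f(652,133),f(656,316),f(655,250)],.022); print('peg',pg.round(4),np.linalg.norm(pg[0]-pg[1]))
b=onz('top',[f(460,185),f(428,342)],.032); print('br',b.round(4),b.mean(0).round(4),np.linalg.norm(b[0]-b[1]))
c=onz('top',[f(692,38),f(738,333)],.012); print('bed end',c.round(4),np.linalg.norm(c[0]-c[1]), c.mean(0).round(4))
d=c[0]-c[1]; print('yaw end',np.degrees(np.arctan2(d[1],d[0])))
e=onz('top',[f(130,127),f(690,38)],.012);d=e[0]-e[1]; print('yaw side',np.degrees(np.arctan2(-d[0],d[1])))
y=np.radians(8.5); print('origin from end',c.mean(0)[:2]+.14*np.array([-np.sin(y),np.cos(y)]))
st()
plan([(.566,-.110,.12,0),(.566,-.110,.014,0,3)])
E
```

```text
peg [[ 0.5962 -0.1116  0.022 ]
 [ 0.5194 -0.1104  0.022 ]
 [ 0.5469 -0.111   0.022 ]] 0.07684672428976791
br [[ 0.5744 -0.031   0.032 ]
 [ 0.5097 -0.0164  0.032 ]] [ 0.542  -0.0237  0.032 ] 0.0663441668826037
bed end [[ 0.6388 -0.1308  0.012 ]
 [ 0.5128 -0.1449  0.012 ]] 0.1267641724891855 [ 0.5758 -0.1378  0.012 ]
yaw end 6.3756484851907285
yaw side 7.808817579293816
origin from end [0.55508053 0.00064796]
t 0.1 p [ 0.2625 -0.5665  0.2217] yaw 24.85 tz [-0.001  0.002 -1.   ] F [ 0.6  0.1 -0.4] w 0.0869 q6 -0.18
-> (0.566, -0.11, 0.12, 0) 11 rows; turn [-0.1  0.  24.9]
[0.042, -0.026, 0.009, 0, 0, 2.3, 1]
[0.041, -0.028, 0.009, 0, 0, 2.3, 1]
[0.04, -0.029, 0.009, 0, 0, 2.3, 1]
[0.039, -0.031, 0.009, 0, 0, 2.2, 1]
[0.038, -0.032, 0.009, 0, 0, 2.3, 1]
[0.037, -0.034, 0.01, 0, 0, 2.2, 1]
[0.035, -0.035, 0.009, 0, 0, 2.3, 1]
[0.034, -0.037, 0.01, 0, 0, 2.2, 1]
[0.032, -0.038, 0.009, 0, 0, 2.3, 1]
[0.031, -0.04, 0.01, -0.1, 0, 2.2, 1]
[0.029, -0.04, 0.009, 0, 0, 2.3, 1]
-> (0.566, -0.11, 0.014, 0, 3) 3 rows; turn [-0.  0. -0.]
[0, 0, 0.035, 0, 0, 0, 1]
[0, 0, 0.036, 0, 0, 0, 1]
[0, 0, 0.035, 0, 0, 0, 1]
```

Request:
drive_tool:
  series:
    - [0.042, -0.026, 0.009, 0, 0, 2.3, 0.5]
    - [0.041, -0.028, 0.009, 0, 0, 2.3, 0.5]
    - [0.04, -0.029, 0.009, 0, 0, 2.3, 0.5]
    - [0.039, -0.031, 0.009, 0, 0, 2.2, 0.5]
    - [0.038, -0.032, 0.009, 0, 0, 2.3, 0.5]
  squeeze: 15

```text
time: 0.72
position: [0.4005, -0.359, 0.177]
tool_rot: [0.993, 0.116, -0.0, -0.0]
ft_force: [-0.0, 0.4, 0.1]
grip_width: 0.0468
```

Request:
drive_tool:
  series:
    - [0.037, -0.034, 0.01, 0, 0, 2.2, 0.5]
    - [0.035, -0.035, 0.009, 0, 0, 2.3, 0.5]
    - [0.034, -0.037, 0.01, 0, 0, 2.2, 0.5]
    - [0.032, -0.038, 0.009, 0, 0, 2.3, 0.5]
    - [0.021, -0.04, 0.01, 0, 0, 2.2, 0.5]

```text
time: 1.35
position: [0.5297, -0.1515, 0.1291]
tool_rot: [1.0, 0.019, 0.0, 0.0]
ft_force: [0.5, -0.8, -1.0]
grip_width: 0.0434
```

Request:
drive_tool:
  series:
    - [0.028, -0.04, 0.009, 0, 0, 2.3, 0.5]
    - [0, 0, 0, 0, 0, 0, 0.5]

```text
time: 1.6
position: [0.5554, -0.1086, 0.1195]
tool_rot: [1.0, 0.002, -0.001, -0.001]
ft_force: [-0.2, -0.7, 0.1]
grip_width: 0.0437
```

```bash
python3 - <<'E'
from h import *
st(); plan([(.555,-.111,.0145,0,3)])
E
```

```text
t 1.6 p [ 0.5554 -0.1086  0.1195] yaw 0.24 tz [-0.001  0.001 -1.   ] F [-0.2 -0.7  0.1] w 0.0437 q6 1.18
-> (0.555, -0.111, 0.0145, 0, 3) 3 rows; turn [-0.1  0.1  0.2]
[0, 0.001, 0.035, 0, 0, 0.1, 1]
[0, 0.001, 0.035, 0, 0, 0.1, 1]
[0, 0, 0.035, -0.1, 0.1, 0, 1]
```

Tracking is good, so I'll descend and grip the peg.

Request:
drive_tool:
  series:
    - [0, 0.001, 0.045, 0, 0, 0, 0.5]
    - [0, 0.001, 0.042, 0, 0, 0, 0.5]
    - [0, 0, 0.018, 0, 0, 0, 0.5]
    - [0, 0, 0, 0, 0, 0, 0]
    - [0, 0, 0, 0, 0, 0, 0]

```text
time: 2.22
position: [0.5554, -0.1145, 0.0164]
tool_rot: [1.0, -0.001, 0.001, 0.0]
ft_force: [0.1, 0.4, 0.3]
grip_width: 0.0307
```

Request:
drive_tool:
  series:
    - [0, 0, 0, 0, 0, 0, 0]
    - [0, 0, -0.03, 0, 0, 0, 0]
    - [0, 0, -0.05, 0, 0, 0, 0]
    - [0, 0, -0.05, 0, 0, 0, 0]

```text
time: 2.72
position: [0.5548, -0.1137, 0.1475]
tool_rot: [1.0, -0.0, 0.0, 0.0]
ft_force: [-0.5, 1.2, -0.8]
grip_width: 0.0012
```

```bash
python3 - <<'E'
from h import *
st(); 
# peg tray: center .5887,.3153 yaw ~ -7.6; peg centre is +3mm (tool x) from TCP
y=np.radians(-7.6); c=np.array([.5887,.3153])-.030*np.array([np.cos(y),np.sin(y)]); print(c)
plan([(c[0],c[1],.13,82.4),(c[0],c[1],.04,82.4,3)],opens=0)
E
```

```text
t 2.73 p [ 0.5548 -0.1137  0.1475] yaw -0.04 tz [ 0. -0. -1.] F [-0.5  1.2 -0.8] w 0.0012 q6 1.17
[0.55896353 0.31926769]
-> (np.float64(0.5589635337924538), np.float64(0.3192676917077137), 0.13, 82.4) 8 rows; turn [  0.   -0.  -82.4]
[0, -0.054, 0.002, 0, 0, -10.3, 0]
[0.01, -0.053, 0.002, 0, 0, -10.3, 0]
[0.02, -0.051, 0.002, 0, 0, -10.3, 0]
[0.028, -0.046, 0.002, 0, 0, -10.3, 0]
[0.036, -0.04, 0.002, 0, 0, -10.3, 0]
[0.043, -0.033, 0.002, 0, 0, -10.3, 0]
[0.048, -0.025, 0.003, 0, 0, -10.3, 0]
[0.052, -0.017, 0.002, 0, 0, -10.3, 0]
-> (np.float64(0.5589635337924538), np.float64(0.3192676917077137), 0.04, 82.4, 3) 3 rows; turn [ 0.  0. -0.]
[0, 0, 0.03, 0, 0, 0, 0]
[0, 0, 0.03, 0, 0, 0, 0]
[0, 0, 0.03, 0, 0, 0, 0]
```

The fingers shut only after the lift had started, so I missed the peg. I'll step aside and look.

Request:
drive_tool:
  series:
    - [0, 0.05, 0, 0, 0, 0, 0.5]
    - [0, 0.055, 0, 0, 0, 0, 0.5]
    - [0, 0.04, 0, 0, 0, 0, 0.5]
    - [0, 0, 0, 0, 0, 0, 0.5]

```text
time: 3.22
position: [0.5551, -0.2624, 0.1466]
tool_rot: [1.0, -0.002, 0.001, 0.001]
ft_force: [-0.2, 0.4, 0.4]
grip_width: 0.0329
```

```bash
python3 - <<'E'
from h import *
st(); a,d=snap('top','top1')
cv2.imwrite('pics/j1.png',cv2.resize(a[170:280,190:350],(800,550),interpolation=cv2.INTER_CUBIC))
E
```

```text
t 3.23 p [ 0.5551 -0.2624  0.1466] yaw -0.27 tz [ 0.003 -0.002 -1.   ] F [-0.2  0.4  0.4] w 0.0329 q6 0.95
```

View pics/j1.png

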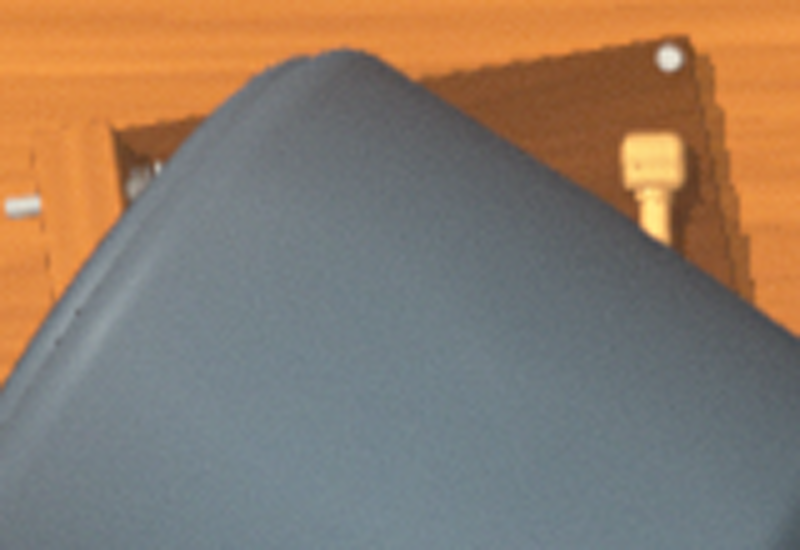

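The arm covers the bridge, but the peg's head is still at (652,155), so the peg has not moved. I'll go back and leave more time to close.

Request:
drive_tool:
  series:
    - [0, -0.05, 0.02, 0, 0, 0, 0.4]
    - [0, -0.055, 0.03, 0, 0, 0, 0.4]
    - [0, -0.046, 0.03, 0, 0, 0, 0.4]
    - [0, 0, 0.035, 0, 0, 0, 0.4]
    - [0, 0, 0.016, 0, 0, 0, 0.4]

```text
time: 3.9
position: [0.5536, -0.1055, 0.0135]
tool_rot: [1.0, 0.001, -0.001, -0.001]
ft_force: [0.3, 0.3, 0.5]
grip_width: 0.0349
```

Request:
drive_tool:
  series:
    - [0, 0, 0, 0, 0, 0, 0.4]
    - [0, 0, 0, 0, 0, 0, 0]
    - [0, 0, 0, 0, 0, 0, 0]
    - [0, 0, 0, 0, 0, 0, 0]
    - [0, 0, 0, 0, 0, 0, 0]

```text
time: 4.53
position: [0.5552, -0.1084, 0.0152]
tool_rot: [1.0, -0.0, 0.0, 0.0]
ft_force: [-1.3, -0.0, 3.7]
grip_width: 0.0114
```

Request:
drive_tool:
  series:
    - [0, 0, 0, 0, 0, 0, 0]
    - [0, 0, 0, 0, 0, 0, 0]

```text
time: 4.78
position: [0.5552, -0.1084, 0.0152]
tool_rot: [1.0, -0.0, 0.0, 0.0]
ft_force: [-0.6, -1.5, 5.8]
grip_width: 0.0114
```

Request:
drive_tool:
  series:
    - [0, 0, -0.02, 0, 0, 0, 0]
    - [0, 0, -0.04, 0, 0, 0, 0]
    - [0, 0, -0.055, 0, 0, 0, 0]
    - [0, 0, 0, 0, 0, 0, 0]

```text
time: 5.28
position: [0.5578, -0.1088, 0.1335]
tool_rot: [1.0, -0.0, 0.004, 0.002]
ft_force: [0.1, -0.0, -1.2]
grip_width: 0.011
```

```bash
python3 - <<'E'
from h import *
st(); plan([(.559,.317,.13,82.4,10)],opens=0)
E
```

```text
t 5.28 p [ 0.5578 -0.1088  0.1335] yaw -0.04 tz [ 0.009 -0.003 -1.   ] F [ 0.1 -0.  -1.2] w 0.011 q6 1.18
-> (0.559, 0.317, 0.13, 82.4, 10) 10 rows; turn [  0.5  -0.3 -82.4]
[0, -0.043, 0, 0.1, 0, -8.2, 0]
[0.006, -0.042, 0, 0, 0, -8.2, 0]
[0.012, -0.041, 0, 0.1, 0, -8.3, 0]
[0.018, -0.039, 0, 0.1, 0, -8.2, 0]
[0.023, -0.036, 0.001, 0, -0.1, -8.3, 0]
[0.028, -0.032, 0, 0.1, 0, -8.2, 0]
[0.032, -0.027, 0.001, 0, -0.1, -8.3, 0]
[0.036, -0.022, 0, 0.1, 0, -8.2, 0]
[0.039, -0.017, 0.001, 0, -0.1, -8.3, 0]
[0.041, -0.012, 0, 0.1, 0, -8.2, 0]
```

Request:
drive_tool:
  series:
    - [0, -0.043, 0, 0, 0, -8.2, 0]
    - [0.006, -0.042, 0, 0, 0, -8.2, 0]
    - [0.012, -0.041, 0, 0, 0, -8.3, 0]
    - [0.018, -0.039, 0, 0, 0, -8.2, 0]
    - [0.023, -0.036, 0, 0, 0, -8.3, 0]

```text
time: 5.9
position: [0.5535, 0.1074, 0.128]
tool_rot: [0.935, 0.354, -0.001, -0.001]
ft_force: [0.8, 0.0, 0.2]
grip_width: 0.0114
```

Request:
drive_tool:
  series:
    - [0.028, -0.032, 0, 0, 0, -8.2, 0]
    - [0.032, -0.027, 0, 0, 0, -8.3, 0]
    - [0.036, -0.022, 0, 0, 0, -8.2, 0]
    - [0.039, -0.017, 0, 0, 0, -8.3, 0]
    - [0.041, -0.012, 0, 0, 0, -8.2, 0]

```text
time: 6.52
position: [0.5547, 0.3189, 0.1277]
tool_rot: [0.751, 0.66, -0.001, -0.001]
ft_force: [0.7, -0.6, 0.2]
grip_width: 0.0115
```

Request:
drive_tool:
  series:
    - [0, 0, 0.04, 0, 0, 0, 0]
    - [0, 0, 0.03, 0, 0, 0, 0]
    - [0, 0, 0.02, 0, 0, 0, 0]
    - [0, 0, 0.01, 0, 0, 0, 0]
    - [0, 0, 0, 0, 0, 0, 0]

```text
time: 7.15
position: [0.5557, 0.3174, 0.0289]
tool_rot: [0.753, 0.658, -0.001, -0.0]
ft_force: [-0.4, -0.2, 0.4]
grip_width: 0.0112
```

```bash
python3 - <<'E'
from h import *
st()
E
```

```text
t 7.15 p [0.5557 0.3174 0.0289] yaw 82.33 tz [-0.001 -0.    -1.   ] F [-0.4 -0.2  0.4] w 0.0112 q6 0.48
```

Request:
drive_tool:
  series:
    - [0, 0.004, 0.01, 0, 0, 0, 0]
    - [0, 0, 0.006, 0, 0, 0, 0]
    - [0, 0, 0, 0, 0, 0, 0]
    - [0, 0, 0, 0, 0, 0, 0.25]
    - [0, 0, 0, 0, 0, 0, 0.25]

```text
time: 7.78
position: [0.5601, 0.3173, 0.014]
tool_rot: [0.753, 0.658, 0.0, 0.0]
ft_force: [0.6, -0.1, -0.3]
grip_width: 0.02
```

Request:
drive_tool:
  series:
    - [0, 0, 0, 0, 0, 0, 0.25]
    - [0, 0, -0.03, 0, 0, 0, 0.25]
    - [0, 0, -0.05, 0, 0, 0, 0.25]
    - [0, 0, -0.05, 0, 0, 0, 0.25]
    - [0, 0, 0, 0, 0, 0, 0.25]

```text
time: 8.4
position: [0.5631, 0.3185, 0.1488]
tool_rot: [0.753, 0.658, 0.005, 0.002]
ft_force: [1.0, -0.2, -0.1]
grip_width: 0.0216
```

```bash
python3 - <<'E'
from h import *
st(); a,d=snap('side','s1'); b,_=snap('top','t2')
cv2.imwrite('pics/s1c.png',np.hstack([cv2.resize(a[250:390,160:340],(450,350),interpolation=cv2.INTER_CUBIC),cv2.resize(b[170:310,190:330],(350,350),interpolation=cv2.INTER_CUBIC)]))
plan([(.542,-.0237,.13,167)],opens=.5)
E
```

```text
t 8.4 p [0.5631 0.3185 0.1488] yaw 82.37 tz [ 0.01   0.004 -1.   ] F [ 1.  -0.2 -0.1] w 0.0216 q6 0.48
-> (0.542, -0.0237, 0.13, 167) 9 rows; turn [  0.    0.  -84.6]
[-0.038, 0.003, 0.002, 0, 0, -9.4, 0.5]
[-0.038, -0.003, 0.002, 0, 0, -9.4, 0.5]
[-0.037, -0.009, 0.001, 0, 0, -9.4, 0.5]
[-0.035, -0.015, 0.002, 0, 0, -9.4, 0.5]
[-0.032, -0.021, 0.001, 0, 0, -9.4, 0.5]
[-0.028, -0.025, 0.002, 0, 0, -9.4, 0.5]
[-0.023, -0.03, 0.001, 0, 0, -9.4, 0.5]
[-0.018, -0.033, 0.002, 0, 0, -9.4, 0.5]
[-0.013, -0.036, 0.001, 0, 0, -9.4, 0.5]
```

View pics/s1c.png

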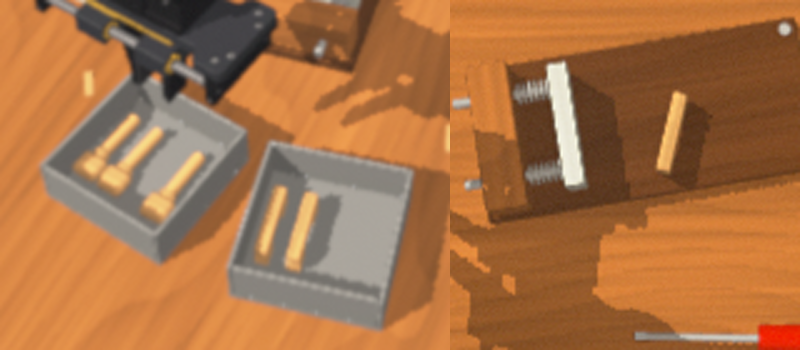

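The peg lies in the peg tray at (175,185), next to the two samples, and the bridge is unmoved at (672,130) in the right-hand crop. Next I'll move to the bridge.

Request:
drive_tool:
  series:
    - [-0.038, 0.003, 0.002, 0, 0, -9.4, 0.4]
    - [-0.038, -0.003, 0.002, 0, 0, -9.4, 0.4]
    - [-0.037, -0.009, 0.001, 0, 0, -9.4, 0.4]
    - [-0.035, -0.015, 0.002, 0, 0, -9.4, 0.4]
    - [-0.032, -0.021, 0.001, 0, 0, -9.4, 0.4]

```text
time: 9.12
position: [0.5485, 0.1255, 0.1335]
tool_rot: [0.425, 0.905, -0.001, -0.002]
ft_force: [-0.3, 0.6, -0.1]
grip_width: 0.0347
```

Request:
drive_tool:
  series:
    - [-0.028, -0.025, 0.002, 0, 0, -9.4, 0.4]
    - [-0.023, -0.03, 0.001, 0, 0, -9.4, 0.4]
    - [-0.018, -0.033, 0.002, 0, 0, -9.4, 0.4]
    - [-0.013, -0.036, 0.001, 0, 0, -9.4, 0.4]
    - [0, 0, 0, 0, 0, 0, 0.4]

```text
time: 9.75
position: [0.5412, -0.0263, 0.1278]
tool_rot: [0.116, 0.993, 0.0, -0.002]
ft_force: [-0.0, 0.5, -0.3]
grip_width: 0.0347
```

Request:
drive_tool:
  series:
    - [0, 0, 0, 0, 0, 0, 0.4]

```text
time: 9.88
position: [0.5412, -0.0237, 0.1284]
tool_rot: [0.114, 0.993, 0.0, -0.002]
ft_force: [-0.3, 0.2, 0.4]
grip_width: 0.0349
```

```bash
python3 - <<'E'
from h import *
st(); plan([(.542,-.0237,.017,167,4)],opens=.4)
E
```

```text
t 9.88 p [ 0.5412 -0.0237  0.1284] yaw 166.85 tz [-0.003  0.001 -1.   ] F [-0.3  0.2  0.4] w 0.0349 q6 -1.59
-> (0.542, -0.0237, 0.017, 167, 4) 4 rows; turn [ 0.  -0.2 -0.1]
[0, 0, 0.028, 0, 0, 0, 0.4]
[0, 0, 0.028, 0, -0.1, 0, 0.4]
[-0.001, 0, 0.028, 0, 0, -0.1, 0.4]
[0, 0, 0.027, 0, -0.1, 0, 0.4]
```

Request:
drive_tool:
  series:
    - [0, 0, 0.045, 0, 0, 0, 0.4]
    - [0, 0, 0.04, 0, 0, 0, 0.4]
    - [0, 0, 0.02, 0, 0, 0, 0.4]
    - [0, 0, 0.006, 0, 0, 0, 0.4]
    - [0, 0, 0, 0, 0, 0, 0.1]

```text
time: 10.5
position: [0.5423, -0.0234, 0.0185]
tool_rot: [0.113, 0.994, 0.0, -0.0]
ft_force: [-0.3, 0.2, 0.2]
grip_width: 0.0302
```

Request:
drive_tool:
  series:
    - [0, 0, 0, 0, 0, 0, 0]
    - [0, 0, 0, 0, 0, 0, 0]
    - [0, 0, 0, 0, 0, 0, 0]
    - [0, 0, 0, 0, 0, 0, 0]
    - [0, 0, -0.01, 0, 0, 0, 0]

```text
time: 11.12
position: [0.5418, -0.0242, 0.0285]
tool_rot: [0.114, 0.994, 0.0, -0.001]
ft_force: [0.1, 0.1, 0.0]
grip_width: 0.0119
```

Request:
drive_tool:
  series:
    - [0, 0, -0.04, 0, 0, 0, 0]
    - [0, 0, -0.055, 0, 0, 0, 0]
    - [0, 0, -0.015, 0, 0, 0, 0]
    - [0, 0, 0, 0, 0, 0, 0]

```text
time: 11.62
position: [0.5427, -0.0244, 0.1396]
tool_rot: [0.114, 0.994, -0.0, 0.001]
ft_force: [-0.4, 0.8, -1.7]
grip_width: 0.0118
```

```bash
python3 - <<'E'
from h import *
st(); y=np.radians(11.7); c=np.array([.4168,.311])-.030*np.array([np.cos(y),np.sin(y)]); print(c)
plan([(c[0],c[1],.135,101.7,9)],opens=0)
E
```

```text
t 11.62 p [ 0.5427 -0.0244  0.1396] yaw 166.95 tz [ 0.002 -0.001 -1.   ] F [-0.4  0.8 -1.7] w 0.0118 q6 -1.59
[0.38742332 0.30491638]
-> (np.float64(0.387423315681347), np.float64(0.30491638113930464), 0.135, 101.7, 9) 9 rows; turn [ 0.1  0.1 65.3]
[0.025, 0.032, 0, 0, 0, 7.3, 0]
[0.029, 0.028, 0.001, 0, 0, 7.2, 0]
[0.032, 0.024, 0, 0, 0, 7.3, 0]
[0.035, 0.02, 0.001, 0, 0, 7.2, 0]
[0.037, 0.016, 0, 0, 0, 7.3, 0]
[0.039, 0.011, 0.001, 0, 0, 7.2, 0]
[0.04, 0.006, 0, 0, 0, 7.3, 0]
[0.041, 0, 0.001, 0.1, 0, 7.2, 0]
[0.04, -0.004, 0, 0, 0.1, 7.3, 0]
```

Request:
drive_tool:
  series:
    - [0.025, 0.032, 0, 0, 0, 7.3, 0]
    - [0.029, 0.028, 0, 0, 0, 7.2, 0]
    - [0.032, 0.024, 0, 0, 0, 7.3, 0]
    - [0.035, 0.02, 0, 0, 0, 7.2, 0]
    - [0.037, 0.016, 0, 0, 0, 7.3, 0]

```text
time: 12.25
position: [0.4542, 0.1589, 0.1367]
tool_rot: [0.42, 0.908, -0.001, -0.002]
ft_force: [0.1, 1.0, -0.3]
grip_width: 0.0119
```

Request:
drive_tool:
  series:
    - [0.039, 0.011, 0, 0, 0, 7.2, 0]
    - [0.04, 0.006, 0, 0, 0, 7.3, 0]
    - [0.041, 0, 0, 0, 0, 7.2, 0]
    - [0.04, -0.004, 0, 0, 0, 7.3, 0]
    - [0, 0, 0.04, 0, 0, 0, 0]

```text
time: 12.88
position: [0.3872, 0.3075, 0.0984]
tool_rot: [0.63, 0.776, 0.002, 0.001]
ft_force: [0.3, -0.4, -0.3]
grip_width: 0.0116
```

Request:
drive_tool:
  series:
    - [0, 0, 0.04, 0, 0, 0, 0]
    - [0, 0, 0.02, 0, 0, 0, 0]
    - [0, 0, 0, 0, 0, 0, 0]
    - [0, 0, 0, 0, 0, 0, 0]

```text
time: 13.38
position: [0.3872, 0.3046, 0.0383]
tool_rot: [0.632, 0.775, -0.001, -0.0]
ft_force: [0.5, 0.4, 0.1]
grip_width: 0.0119
```

```bash
python3 - <<'E'
from h import *
st()
plan([(.3874,.3049,.011,101.7,3)],opens=0)
E
```

```text
t 13.38 p [0.3872 0.3046 0.0383] yaw 101.64 tz [-0.001 -0.001 -1.   ] F [0.5 0.4 0.1] w 0.0119 q6 0.24
-> (0.3874, 0.3049, 0.011, 101.7, 3) 3 rows; turn [-0.1  0.  -0.1]
[0, 0, 0.009, 0, 0, 0, 0]
[0, 0, 0.009, 0, 0, 0, 0]
[0, 0, 0.009, -0.1, 0, -0.1, 0]
```

Request:
drive_tool:
  series:
    - [0, 0, 0.014, 0, 0, 0, 0]
    - [0, 0, 0.011, 0, 0, 0, 0]
    - [0, 0, 0, 0, 0, 0, 0]
    - [0, 0, 0, 0, 0, 0, 0.25]
    - [0, 0, 0, 0, 0, 0, 0.25]

```text
time: 14.0
position: [0.3877, 0.305, 0.0139]
tool_rot: [0.632, 0.775, 0.0, 0.0]
ft_force: [0.6, 0.2, 0.4]
grip_width: 0.0203
```

Request:
drive_tool:
  series:
    - [0, 0, 0, 0, 0, 0, 0.25]
    - [0, 0, -0.03, 0, 0, 0, 0.25]
    - [0, 0, -0.05, 0, 0, 0, 0.25]
    - [0, 0, -0.05, 0, 0, 0, 0.25]
    - [0, 0, -0.02, 0, 0, 0, 0.25]

```text
time: 14.62
position: [0.3887, 0.3055, 0.1668]
tool_rot: [0.632, 0.775, 0.003, 0.001]
ft_force: [0.5, -0.1, -0.4]
grip_width: 0.0218
```

```bash
python3 - <<'E'
from h import *
st(); a,d=snap('side','s2'); b,e=snap('top','t3')
cv2.imwrite('pics/s2c.png',np.hstack([cv2.resize(a[250:390,160:340],(450,350),interpolation=cv2.INTER_CUBIC),cv2.resize(b[190:280,395:465],(272,350),interpolation=cv2.INTER_CUBIC)]))
E
```

```text
t 14.62 p [0.3887 0.3055 0.1668] yaw 101.66 tz [ 0.005  0.002 -1.   ] F [ 0.5 -0.1 -0.4] w 0.0218 q6 0.24
```

View pics/s2c.png

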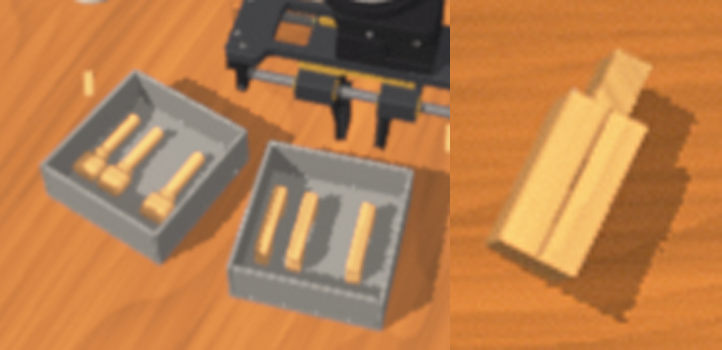

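Both small parts are in their trays: the peg at (175,185) and the bridge at (360,240). The heel's pencil line runs from (610,110) to (543,255). I'll use the line for the heel pose and plan the approach.

```bash
python3 - <<'E'
from h import *
f=lambda u,v:(395+(u-450+.5)/3.886-.5,190+(v+.5)/3.889-.5)
L=onz('top',[f(610,110),f(543,257),f(634,60)],.036); print(L.round(4))
d=L[1]-L[0]; print('len',np.linalg.norm(d),'butt yaw',np.degrees(np.arctan2(d[1],d[0])),'all',np.linalg.norm(L[1]-L[2]))
e=np.load('pics/t3.npy'); P=cloud('top',e)[190:280,395:465].reshape(-1,3); q=P[(P[:,2]>.034)&(P[:,2]<.042)]
y=np.radians(150.5); A=np.array([np.cos(y),np.sin(y)]); B=np.array([A[1],-A[0]])
a=q[:,:2]@A; b=q[:,:2]@B
print('along',np.percentile(a,[.5,99.5]),'broad width',np.percentile(b,[1,99]),len(q))
br=a>np.percentile(a,99.5)-.085
print('centre along-line', 'b mid', np.mean(np.percentile(b[br],[1,99])))
# top-face fit, centre
c=A*np.mean(np.percentile(a,[.5,99.5]))+B*np.mean(np.percentile(b[br],[1,99])); print('c',c)
for s in (-.075,-.05,-.03,-.01):
    m=np.abs(a-(np.percentile(a,99.5)+s))<.012; print(s,np.percentile(b[m],[2,98]).round(4),np.mean(np.percentile(b[m],[2,98])).round(4))
plan([(.50,-.32,.15,150.5)],opens=.9)
E
```

```text
[[ 0.5425 -0.3438  0.036 ]
 [ 0.4665 -0.3037  0.036 ]
 [ 0.5687 -0.3583  0.036 ]]
len 0.08592693507243093 butt yaw 152.14911972266077 all 0.11587671774854683
along [-0.67116916 -0.55320978] broad width [-0.05337612 -0.00983468] 958
centre along-line b mid -0.03157963972856459
c [ 0.51727203 -0.32894204]
-0.075 [-0.0532 -0.0112] -0.0322
-0.05 [-0.0531 -0.0097] -0.0314
-0.03 [-0.0532 -0.0103] -0.0318
-0.01 [-0.0529 -0.0103] -0.0316
-> (0.5, -0.32, 0.15, 150.5) 12 rows; turn [  0.4   0.1 -48.8]
[-0.053, -0.001, 0.001, 0, 0, -4.1, 0.9]
[-0.053, -0.005, 0.001, 0, 0, -4.1, 0.9]
[-0.052, -0.009, 0.001, 0, 0, -4.1, 0.9]
[-0.051, -0.013, 0.001, 0, 0, -4.1, 0.9]
[-0.05, -0.016, 0.001, 0, 0, -4.1, 0.9]
[-0.049, -0.02, 0.001, 0.1, 0, -4, 0.9]
[-0.048, -0.023, 0.002, 0, 0, -4.1, 0.9]
[-0.046, -0.027, 0.001, 0, 0, -4, 0.9]
[-0.044, -0.03, 0.002, 0.1, 0, -4.1, 0.9]
[-0.041, -0.033, 0.002, 0, 0, -4, 0.9]
[-0.039, -0.036, 0.001, 0.1, 0.1, -4.1, 0.9]
[-0.036, -0.038, 0.002, 0, 0, -4, 0.9]
```

Request:
drive_tool:
  series:
    - [-0.053, -0.001, 0.001, 0, 0, -4.1, 0.85]
    - [-0.053, -0.005, 0.001, 0, 0, -4.1, 0.85]
    - [-0.052, -0.009, 0.001, 0, 0, -4.1, 0.85]
    - [-0.051, -0.013, 0.001, 0, 0, -4.1, 0.85]
    - [-0.05, -0.016, 0.001, 0, 0, -4.1, 0.85]

```text
time: 15.35
position: [0.4335, 0.0433, 0.1575]
tool_rot: [0.483, 0.876, -0.0, -0.001]
ft_force: [0.6, -0.3, -0.3]
grip_width: 0.0638
```

Request:
drive_tool:
  series:
    - [-0.049, -0.02, 0.001, 0, 0, -4, 0.85]
    - [-0.048, -0.023, 0.002, 0, 0, -4.1, 0.85]
    - [-0.046, -0.027, 0.001, 0, 0, -4, 0.85]
    - [-0.044, -0.03, 0.002, 0, 0, -4.1, 0.85]
    - [-0.041, -0.033, 0.002, 0, 0, -4, 0.85]

```text
time: 15.98
position: [0.4795, -0.2178, 0.1491]
tool_rot: [0.322, 0.947, 0.0, -0.001]
ft_force: [1.0, 0.4, -0.6]
grip_width: 0.0739
```

Request:
drive_tool:
  series:
    - [-0.039, -0.036, 0.001, 0, 0, -4.1, 0.85]
    - [-0.036, -0.038, 0.002, 0, 0, -4, 0.85]
    - [0, 0, 0, 0, 0, 0, 0.85]
    - [0, 0, 0, 0, 0, 0, 0.85]

```text
time: 16.48
position: [0.4968, -0.3191, 0.146]
tool_rot: [0.255, 0.967, 0.001, -0.002]
ft_force: [0.3, 0.2, -0.3]
grip_width: 0.074
```

```bash
python3 - <<'E'
from h import *
st(); plan([(.5068,-.3231,.008,150.5,5)],opens=.85)
E
```

```text
t 16.48 p [ 0.4968 -0.3191  0.146 ] yaw 150.4 tz [-0.003  0.003 -1.   ] F [ 0.3  0.2 -0.3] w 0.074 q6 -1.81
-> (0.5068, -0.3231, 0.008, 150.5, 5) 5 rows; turn [ 0.1 -0.2 -0.1]
[-0.002, 0, 0.028, 0, 0, 0, 0.85]
[-0.002, 0, 0.027, 0, -0.1, 0, 0.85]
[-0.002, 0, 0.028, 0, 0, 0, 0.85]
[-0.003, 0.001, 0.027, 0, -0.1, -0.1, 0.85]
[-0.002, 0, 0.028, 0.1, 0, 0, 0.85]
```

Request:
drive_tool:
  series:
    - [-0.003, 0, 0.04, 0, 0, 0, 0.85]
    - [-0.003, 0, 0.04, 0, 0, 0, 0.85]
    - [-0.003, 0.001, 0.035, 0, 0, 0, 0.85]
    - [-0.002, 0, 0.018, 0, 0, 0, 0.85]
    - [0, 0, 0.004, 0, 0, 0, 0.85]

```text
time: 17.1
position: [0.5076, -0.3234, 0.0097]
tool_rot: [0.254, 0.967, 0.001, -0.001]
ft_force: [-0.2, 0.0, -0.0]
grip_width: 0.0744
```

Request:
drive_tool:
  series:
    - [0, 0, 0, 0, 0, 0, 0.4]
    - [0, 0, 0, 0, 0, 0, 0.3]
    - [0, 0, 0, 0, 0, 0, 0.3]
    - [0, 0, 0, 0, 0, 0, 0.3]
    - [0, 0, 0, 0, 0, 0, 0.3]
  squeeze: 40

```text
time: 17.73
position: [0.5085, -0.3251, 0.0114]
tool_rot: [0.255, 0.967, -0.0, 0.001]
ft_force: [-0.4, 2.1, 5.0]
grip_width: 0.0436
```

Request:
drive_tool:
  series:
    - [0, 0, 0, 0, 0, 0, 0]
    - [0, 0, 0, 0, 0, 0, 0]

```text
time: 17.98
position: [0.5085, -0.3251, 0.0114]
tool_rot: [0.255, 0.967, -0.0, 0.0]
ft_force: [-0.0, 1.3, 5.3]
grip_width: 0.0441
```

```bash
python3 - <<'E'
from h import *
st()
E
```

```text
t 17.98 p [ 0.5085 -0.3251  0.0114] yaw 150.45 tz [ 0.001 -0.001 -1.   ] F [-0.   1.3  5.3] w 0.0441 q6 -1.81
```

Request:
drive_tool:
  series:
    - [0, 0, -0.02, 0, 0, 0, 0]
    - [0, 0, -0.05, 0, 0, 0, 0]
    - [0, 0, -0.04, 0, 0, 0, 0]
    - [0, 0, 0, 0, 0, 0, 0]
    - [0, 0, 0, 0, 0, 0, 0]

```text
time: 18.6
position: [0.5074, -0.3244, 0.1204]
tool_rot: [0.255, 0.967, 0.0, -0.001]
ft_force: [-0.5, -0.0, -1.3]
grip_width: 0.0438
```

```bash
python3 - <<'E'
from h import *
st(); plan([(.5626,-.0443,.12,98,8)],opens=0)
E
```

```text
t 18.6 p [ 0.5074 -0.3244  0.1204] yaw 150.45 tz [-0.001  0.001 -1.   ] F [-0.5 -0.  -1.3] w 0.0438 q6 -1.81
-> (0.5626, -0.0443, 0.12, 98, 8) 8 rows; turn [-0.  -0.1 52.5]
[0.011, 0.034, 0, 0, 0, 6.6, 0]
[0.015, 0.032, 0, 0, 0, 6.6, 0]
[0.019, 0.03, 0, 0, 0, 6.5, 0]
[0.022, 0.028, 0, 0, 0, 6.6, 0]
[0.025, 0.026, 0, 0, 0, 6.5, 0]
[0.028, 0.022, 0, 0, 0, 6.6, 0]
[0.03, 0.019, 0, 0, 0, 6.5, 0]
[0.033, 0.016, 0.001, 0, -0.1, 6.6, 0]
```

Request:
drive_tool:
  series:
    - [0.011, 0.034, 0, 0, 0, 6.6, 0]
    - [0.015, 0.032, 0, 0, 0, 6.6, 0]
    - [0.019, 0.03, 0, 0, 0, 6.5, 0]
    - [0.022, 0.028, 0, 0, 0, 6.6, 0]
    - [0.025, 0.026, 0, 0, 0, 6.5, 0]

```text
time: 19.23
position: [0.5415, -0.1484, 0.1186]
tool_rot: [0.519, 0.855, -0.0, -0.002]
ft_force: [-0.3, 0.2, -0.5]
grip_width: 0.0438
```

Request:
drive_tool:
  series:
    - [0.028, 0.022, 0, 0, 0, 6.6, 0]
    - [0.03, 0.019, 0, 0, 0, 6.5, 0]
    - [0.033, 0.016, 0, 0, 0, 6.6, 0]
    - [0, 0, 0, 0, 0, 0, 0]
    - [0, 0, 0, 0, 0, 0, 0]

```text
time: 19.85
position: [0.5625, -0.0444, 0.1193]
tool_rot: [0.656, 0.755, -0.001, -0.001]
ft_force: [0.3, 0.2, -1.4]
grip_width: 0.0438
```

```bash
python3 - <<'E'
from h import *
st(); a,d=snap('side','s3')
cv2.imwrite('pics/s3c.png',cv2.resize(a[150:300,210:370],(640,600),interpolation=cv2.INTER_CUBIC))
plan([(.5626,-.0443,.027,98,4)],opens=0)
E
```

```text
t 19.85 p [ 0.5625 -0.0444  0.1193] yaw 98.03 tz [-0.003  0.    -1.   ] F [ 0.3  0.2 -1.4] w 0.0438 q6 -0.42
-> (0.5626, -0.0443, 0.027, 98, 4) 4 rows; turn [-0.1 -0.  -0. ]
[0, 0, 0.023, 0, 0, 0, 0]
[0, 0, 0.023, 0, 0, 0, 0]
[0, 0, 0.023, -0.1, 0, 0, 0]
[0.001, 0, 0.024, 0, 0, 0, 0]
```

View pics/s3c.png

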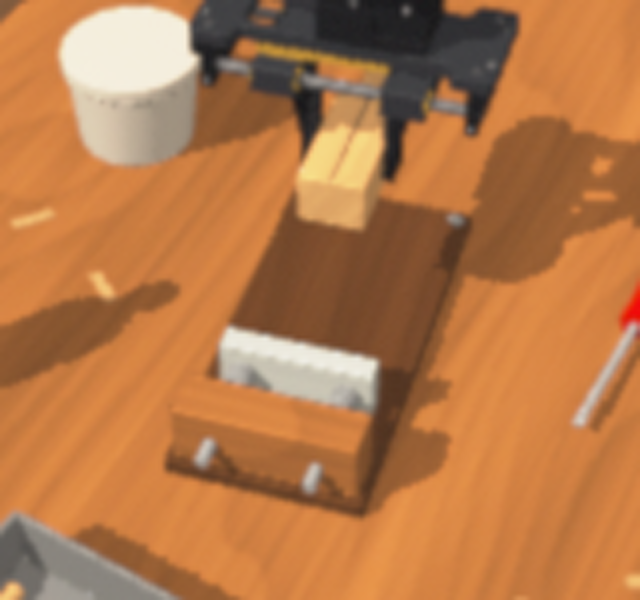

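The heel is held level with its butt, at (340,205), facing the fence. I'll lower it.

Request:
drive_tool:
  series:
    - [0, 0, 0.035, 0, 0, 0, 0]
    - [0, 0, 0.035, 0, 0, 0, 0]
    - [0, 0, 0.018, 0, 0, 0, 0]
    - [0, 0, 0.004, 0, 0, 0, 0]
    - [0, 0, 0, 0, 0, 0, 0]

```text
time: 20.52
position: [0.564, -0.0448, 0.029]
tool_rot: [0.656, 0.754, 0.0, 0.0]
ft_force: [0.2, 0.1, -1.4]
grip_width: 0.0436
```

Request:
drive_tool:
  series:
    - [0, 0, 0.001, 0, 0, 0, 0]
    - [0, 0, 0.001, 0, 0, 0, 0]
    - [0, 0, 0, 0, 0, 0, 0]

```text
time: 20.9
position: [0.5637, -0.0443, 0.0271]
tool_rot: [0.656, 0.755, 0.0, 0.0]
ft_force: [-0.5, -0.3, -2.0]
grip_width: 0.0432
```

Request:
drive_tool:
  series:
    - [0, 0, 0.001, 0, 0, 0, 0]
    - [0, 0, 0.001, 0, 0, 0, 0]
    - [0, 0, 0, 0, 0, 0, 0]

```text
time: 21.28
position: [0.5634, -0.0443, 0.0245]
tool_rot: [0.656, 0.754, -0.0, -0.0]
ft_force: [-0.4, 1.2, -1.5]
grip_width: 0.0436
```

```bash
python3 - <<'E'
from h import *
st()
E
```

```text
t 21.27 p [ 0.5634 -0.0443  0.0245] yaw 97.95 tz [-0.  0. -1.] F [-0.4  1.2 -1.5] w 0.0436 q6 -0.41
```

Request:
drive_tool:
  series:
    - [0, 0, 0.001, 0, 0, 0, 0]
    - [0, 0, 0.0005, 0, 0, 0, 0]
    - [0, 0, 0, 0, 0, 0, 0]

```text
time: 21.65
position: [0.5635, -0.0443, 0.0234]
tool_rot: [0.656, 0.754, 0.0, 0.0]
ft_force: [-1.5, -0.2, 2.0]
grip_width: 0.0435
```

Request:
drive_tool:
  series:
    - [0, 0, 0.0005, 0, 0, 0, 0]
    - [0, 0, 0, 0, 0, 0, 0]

```text
time: 21.9
position: [0.5635, -0.0443, 0.0234]
tool_rot: [0.656, 0.754, 0.0, 0.0]
ft_force: [-1.3, 0.5, 6.1]
grip_width: 0.0436
```

Request:
drive_tool:
  series:
    - [0.01, 0, 0, 0, 0, 0, 0]
    - [0.012, 0, 0, 0, 0, 0, 0]
    - [0.01, 0, 0, 0, 0, 0, 0]
    - [0.008, 0, 0, 0, 0, 0, 0]
    - [0, 0, 0, 0, 0, 0, 0]

```text
time: 22.52
position: [0.5591, -0.0037, 0.0234]
tool_rot: [0.656, 0.755, 0.001, 0.001]
ft_force: [1.2, 0.1, 5.4]
grip_width: 0.044
```

```bash
python3 - <<'E'
from h import *
st(); a,d=snap('top','t4'); b,d2=snap('side','s4')
cv2.imwrite('pics/s4c.png',np.hstack([cv2.resize(b[170:290,240:350],(400,436),interpolation=cv2.INTER_CUBIC),cv2.resize(a[170:279,190:290],(400,436),interpolation=cv2.INTER_CUBIC)]))
E
```

```text
t 22.52 p [ 0.5591 -0.0037  0.0234] yaw 98.0 tz [ 0.003 -0.    -1.   ] F [1.2 0.1 5.4] w 0.044 q6 -0.35
```

View pics/s4c.png

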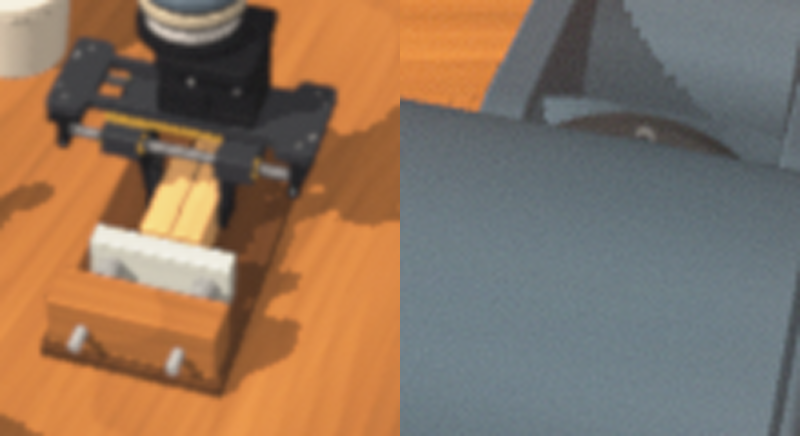

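The heel lies flat on the bed and square, just behind the pad (pad top edge from (92,228) to (235,256)). I'll check the lateral centring from the side depth and then push.

```bash
cat >> h.py <<'E'
def jigchk(f):
    d=np.load(f'pics/{f}.npy'); im=cv2.imread(f'pics/{f}.png').astype(int); P=cloud('side',d); y=np.radians(8)
    Rj=np.array([[np.cos(y),np.sin(y)],[-np.sin(y),np.cos(y)]])
    J=(P[...,:2]-[.5563,.0003])@Rj.T; z=P[...,2]; pct=lambda v:np.percentile(v,[2,50,98]).round(4)
    reg=np.zeros(z.shape,bool); reg[170:290,240:350]=1
    B,G,Rr=im[...,0],im[...,1],im[...,2]
    wh=reg&(B>150)&(Rr-B<40)&(z>.015)&(z<.06)&(np.abs(J[...,0])<.07)
    hl=reg&(Rr>150)&(Rr-B>50)&(z>.038)&(z<.055)&(np.abs(J[...,0])<.05)&(J[...,1]<.07)&(J[...,1]>-.1)
    bk=reg&(z>.05)&(z<.062)&(J[...,1]>.098)&(J[...,1]<.14)&(np.abs(J[...,0])<.07)
    for n,m in dict(pad=wh,heel=hl,back=bk).items(): print(n,m.sum(),'jx',pct(J[m][:,0]),'jy',pct(J[m][:,1]),'z',pct(z[m]))
    o=robot.get_obs(); print('tcp jig',(Rj@(np.array(o['position'][:2])-[.5563,.0003])).round(4),'Fjig',(Rj@np.array(o['ft_force'][:2])).round(2))
E
python3 -c "
from h import *
jigchk('s4')"
```

```text
pad 470 jx [-0.0474 -0.0008  0.047 ] jy [0.0573 0.0707 0.1487] z [0.0235 0.0453 0.0544]
heel 384 jx [-0.0209  0.0016  0.0216] jy [-0.0515  0.0135  0.0463] z [0.0402 0.0477 0.0518]
back 565 jx [-0.0578 -0.0008  0.057 ] jy [0.1047 0.1229 0.1382] z [0.0508 0.0557 0.0592]
tcp jig [ 0.0022 -0.0044] Fjig [0.54 1.2 ]
```

Request:
drive_tool:
  series:
    - [0.003, 0, 0, 0, 0, 0, 0]
    - [0.003, 0, 0, 0, 0, 0, 0]
    - [0.002, 0, 0, 0, 0, 0, 0]
    - [0, 0, 0, 0, 0, 0, 0]

```text
time: 23.12
position: [0.5582, 0.0032, 0.0234]
tool_rot: [0.656, 0.755, 0.001, 0.002]
ft_force: [1.4, -2.2, 5.5]
grip_width: 0.0441
```

Request:
drive_tool:
  series:
    - [0.002, 0, 0, 0, 0, 0, 0]
    - [0.002, 0, 0, 0, 0, 0, 0]
    - [0, 0, 0, 0, 0, 0, 0]

```text
time: 23.5
position: [0.5577, 0.0071, 0.0234]
tool_rot: [0.656, 0.755, 0.001, 0.002]
ft_force: [1.6, -3.5, 6.0]
grip_width: 0.0434
```

Request:
drive_tool:
  series:
    - [0.002, 0, 0, 0, 0, 0, 0]
    - [0.002, 0, 0, 0, 0, 0, 0]
    - [0, 0, 0, 0, 0, 0, 0]

```text
time: 23.88
position: [0.5574, 0.0101, 0.0234]
tool_rot: [0.656, 0.755, 0.0, 0.002]
ft_force: [0.5, -6.2, 5.6]
grip_width: 0.0439
```

```bash
python3 - <<'E'
from h import *
st(); snap('side','s5'); jigchk('s5')
E
```

```text
t 23.88 p [0.5574 0.0101 0.0234] yaw 98.08 tz [ 0.004 -0.003 -1.   ] F [ 0.5 -6.2  5.6] w 0.0439 q6 -0.32
pad 454 jx [-0.0469 -0.0006  0.0474] jy [0.06   0.0736 0.1504] z [0.0264 0.0468 0.0553]
heel 333 jx [-0.0204  0.0024  0.022 ] jy [-0.0355  0.0212  0.0538] z [0.043  0.0483 0.0516]
back 565 jx [-0.0576 -0.0007  0.0573] jy [0.105  0.1228 0.1381] z [0.0508 0.0557 0.0595]
tcp jig [0.0025 0.0096] Fjig [-0.63 -6.62]
```

Request:
drive_tool:
  series:
    - [0.002, 0, 0, 0, 0, 0, 0]
    - [0.002, 0, 0, 0, 0, 0, 0]
    - [0, 0, 0, 0, 0, 0, 0]
    - [0, 0, 0, 0, 0, 0, 0]

```text
time: 24.42
position: [0.5569, 0.0135, 0.0234]
tool_rot: [0.655, 0.755, -0.0, 0.002]
ft_force: [0.4, -9.7, 5.1]
grip_width: 0.0438
```

Request:
drive_tool:
  series:
    - [0.002, 0, 0, 0, 0, 0, 0]
    - [0, 0, 0, 0, 0, 0, 0]
    - [0, 0, 0, 0, 0, 0, 0]

```text
time: 24.8
position: [0.5567, 0.015, 0.0234]
tool_rot: [0.655, 0.755, -0.0, 0.003]
ft_force: [-0.3, -9.5, 4.5]
grip_width: 0.0439
```

```bash
python3 - <<'E'
from h import *
st(); snap('side','s6'); jigchk('s6')
E
```

```text
t 24.8 p [0.5567 0.015  0.0234] yaw 98.1 tz [ 0.004 -0.004 -1.   ] F [-0.3 -9.5  4.5] w 0.0439 q6 -0.31
pad 413 jx [-0.0472 -0.0005  0.0472] jy [0.0649 0.0784 0.1551] z [0.0318 0.0481 0.0548]
heel 333 jx [-0.0204  0.0019  0.0222] jy [-0.0291  0.0267  0.0592] z [0.0438 0.0482 0.0519]
back 560 jx [-0.0578 -0.0013  0.0569] jy [0.1042 0.123  0.1378] z [0.0508 0.0557 0.0597]
tcp jig [0.0024 0.0146] Fjig [-1.9  -9.03]
```

Request:
drive_tool:
  series:
    - [0.002, 0, 0, 0, 0, 0, 0]
    - [0, 0, 0, 0, 0, 0, 0]
    - [0, 0, 0, 0, 0, 0, 0]
    - [0, 0, 0, 0, 0, 0, 0]
    - [0, 0, 0, 0, 0, 0, 0]

```text
time: 25.48
position: [0.5565, 0.0167, 0.0234]
tool_rot: [0.655, 0.755, -0.0, 0.003]
ft_force: [-0.5, -10.3, 5.2]
grip_width: 0.0435
```

Request:
drive_tool:
  series:
    - [0, 0, 0, 0, 0, 0, 0]
    - [0, 0, 0, 0, 0, 0, 0]
    - [0, 0, 0, 0, 0, 0, 0]

```text
time: 25.85
position: [0.5565, 0.0167, 0.0234]
tool_rot: [0.655, 0.755, -0.0, 0.003]
ft_force: [0.6, -10.9, 4.6]
grip_width: 0.0437
```

```bash
python3 - <<'E'
from h import *
st(); a,_=snap('side','s7'); jigchk('s7')
cv2.imwrite('pics/s7c.png',cv2.resize(a[170:390,160:360],(600,600),interpolation=cv2.INTER_CUBIC))
E
```

```text
t 25.85 p [0.5565 0.0167 0.0234] yaw 98.11 tz [ 0.004 -0.004 -1.   ] F [  0.6 -10.9   4.6] w 0.0437 q6 -0.31
pad 409 jx [-0.0477 -0.0011  0.0476] jy [0.0663 0.08   0.1585] z [0.0329 0.0483 0.0549]
heel 336 jx [-0.0209  0.0017  0.0218] jy [-0.0291  0.0296  0.0618] z [0.0437 0.0481 0.0519]
back 565 jx [-0.0576 -0.0018  0.0572] jy [0.1038 0.1233 0.1383] z [0.051  0.0557 0.0592]
tcp jig [0.0025 0.0162] Fjig [ -1.13 -10.66]
```

View pics/s7c.png

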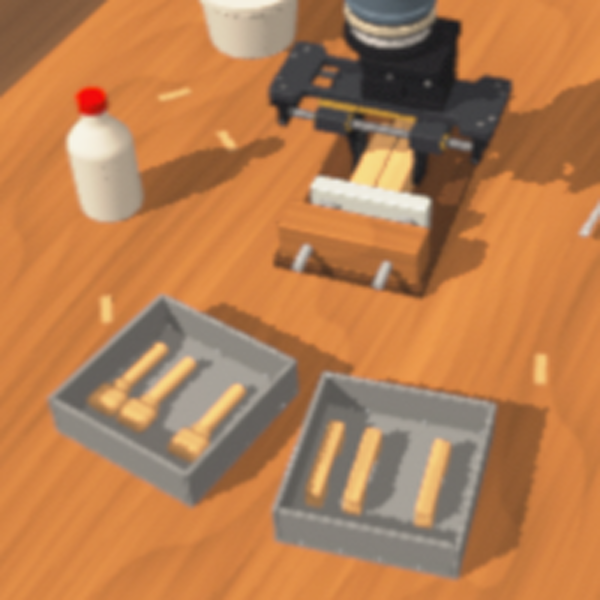

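The heel is pressed against the pad (top edge near (370,200)) and both small parts are in their trays. Pad travel is about 9–9.5 mm at about 10 N, and everything is steady, so I'll hand in.

```bash
python3 -c "
from rig import robot
print(robot.hand_in())"
```

```text
the job is handed in; nothing more can be done
None
```

I put the peg in the peg tray and the bridge in the bridge tray. The heel is pressed butt first against the sprung fence, flat on the bed and held in the gripper at 40 N. I handed it in at 25.9 s with the arm still holding it. The first try at the peg closed too late and missed, but the peg did not move and the second grasp held.

Last checks:
- **Fence:** the depth images show the pad moved about 9–9.5 mm, well short of the 20 mm stop. By the spring rate that is about 9.5 N.
- **Push:** the wrist read 10.7 N along the jig. I put the difference down to friction from pressing on the bed with about 5 N.
- **Position:** the butt looks about 1–2 mm off the fence centre and square to within about 1°. My jig yaw readings ran from 6.4° to 8.5°, and I used 8°. The gripper height matches the heel lying flat on the bed.
- **Rest of the scene:** in the last picture the peg and bridge lie in their trays, let go, and the bottle stands upright. The tub and screwdriver are only partly in that view; I made no contact with either.

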